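# Seat the screen in its clamp rail and hold open the cap of the loose bolt

## Robot

A 6-joint arm with a two-finger parallel gripper is mounted at the origin on the work surface. World frame = base frame: x ahead of the robot, y to its left, z up, the work surface at z = 0. Lengths are in m, angles in rad, forces in N, time in s.
With the tool pointing down it reaches from about 0.25 to 0.85 m from the base axis. Payload 12.5 kg.
Tool frame: the origin (TCP) lies where the fingers leave the gripper's body, on its centre line; the fingertips stand 84 mm ahead of it and the grasp point (between the pads) lies 65 mm ahead of it; z points along the fingers, y is the direction in which the jaws open and shut (so a half turn about z gives the same grasp; the last joint's range is limited). The gripper opens to 93 mm and grips with 3 to 60 N. Pads are 15 mm wide; open, the fingers measure 128 mm over their backs; the gripper's body (75 mm by 188 mm) begins 65 mm behind the grasp point.
Start: joints at [1.131, 0.351, 1.652, -0, 1.139, -0.085], TCP at [0.191, 0.516, 0.303] pointing down, gripper open.
Joint ranges: [-2.75, 2.75], [-0.79, 2.1], [0.01, 2.65], [-1.57, 4.71], [0.07, 3.14], [-2.87, 2.87]. Speed limits (rad/s): [2.22, 2.22, 2.79, 3.14, 3.14, 3.14].

## Interface

Orientations are given as [roll, pitch, yaw] about the fixed x, y, z axes, in that order (R = Rz(yaw) Ry(pitch) Rx(roll)).
In Python, from plant import arm gives the robot as it stands.
- The arm moves only by the tool servo_tool, never from a script. Its argument "targets" is a list of rows, each an object with "hand": the gripper command: -1 is fully open, 1 is shut, values between are in proportion; "dp": the shift along the tool's x, y, z in cm, a list of three; "twist": the turn about the tool's z in rad. A call has 1 to 12 rows; each row is the pose to reach, as a shift and turn from the pose commanded when the call began, along the tool's axes at that moment; what a row does not reach only later rows make up. A row lasts 1/12 s, in which the tool goes at most 41.7 mm and 7.16 degrees, less where a joint would pass 70% of its speed; a pose out of reach is approached as far as the arm can. A call with a gripper value outside its range is refused whole. The fingers move at their own pace and stop on an object; "force" is the grip in N (left out, the last holds). Time passes only in rows, so rows that repeat a pose let the fingers close. It gives the time, the measured TCP pose, the force and the opening at its end, in the units of the state.
- arm.get_obs(): the state, without advancing time (a new reading comes with each control period).
- arm.capture(name): name is "scene" or "top" or "wrist"; returns the picture (480x640x3 uint8, blue, green, red); there is no depth.
- arm.calibration(name): a dict with "fx", "fy", "cx", "cy" (pixels), "extrinsics" (4x4, takes a point from camera to world coordinates); the wrist camera has in their place "tool_from_camera" (4x4, takes a point from camera to tool coordinates, whose origin is the TCP and whose axes are the flange's). Camera axes: x right, y up, looking along -z (the intrinsics and any distortion apply to the point x, -y, -z); pixel columns grow to the right and rows downward; lengths in m; the calibration is good to about 2 mm. A picture is of the moment at which its call begins: read the wrist's pose just before it. calibration takes no time and is no camera call.
- arm.close_job(): hands the job in, once; it reports no verdict.
The state is a dict: "time": time; "joint_pos": joint angles; "qvel": joint speeds; "joint_torque": joint torques, N m; "tool_pos": TCP position; "tcp_rot": TCP orientation; "ft_force": force on the tool from outside, world axes, zero at the start; "torque": the same for the moment, N m; "grip_width": finger opening in m.
Only numpy, scipy, OpenCV 4.12 (cv2) and the standard library are available. Lean on these libraries where they do the work, as an engineer would, in place of code of your own. Each camera call takes 0.05 s, during which the arm holds its last target.

## Task

Take the white screen panel out of the wooden stand, slide it fully home into the slot of the aluminium clamp rail and let go of it. Then tap the rail's three bolt heads until you find the loose one, which sinks under the tap, and lift that bolt's hinged cap to 45 degrees or more so that I can get a spanner on it: finish while still holding the cap open, it falls shut if released. Leave the caps of the tight bolts shut and the other things on the table where they are.

Things in the scene. Friction and masses are not known exactly. Their poses are not given: they have to be found in the camera images.
- panel: white rigid plastic panel, 8 mm thick (its x) x 140 mm long (its y) x 95 mm tall (its z), 90 to 180 g, standing upright in the wooden stand; origin at the centre of its lower edge. Turned half round about z it fits just as well
- stand: fixed wooden storage stand, 80 (x) x 170 (y) x 36 mm tall, origin at the centre of its underside on the table; a groove 14 mm wide along its y in the middle, floor 8 mm above the table, holds the panel upright, so that its top is 103 mm above the table
- rail: fixed aluminium clamp rail, a block 124 (x) x 250 (y) x 38 mm tall, origin at the centre of its underside on the table. The slot for the panel runs along its y at x = -47 mm; three bolts stand at x = +15 mm, y = -85, 0, +85 mm (a, b, c), each in a square window of its own grey hinged cap
- slot (a point): centre of the slot's floor, 10 mm above the table, axes as the rail's; slot 11 mm wide (x), 152 mm long (y), 28 mm deep to the rail's top, with steel lead-in lips flaring to 23 mm wide at 38 mm above the slot's floor. The seated panel stands with its lower edge on this floor, its top 105 mm above the table
- bolt_a (a joint): how far bolt a has sunk, m: 0 at the start for all three. Two bolts (which ones varies) are tight and do not move; the loose one sinks 7 mm straight down when pressed with more than about 2 N, and stays down
- bolt_b (a joint): how far bolt b has sunk, m: 0 at the start for all three. Two bolts (which ones varies) are tight and do not move; the loose one sinks 7 mm straight down when pressed with more than about 2 N, and stays down
- bolt_c (a joint): how far bolt c has sunk, m: 0 at the start for all three. Two bolts (which ones varies) are tight and do not move; the loose one sinks 7 mm straight down when pressed with more than about 2 N, and stays down
- bolt_a_top (a point): centre of the top of bolt a's round steel head, 18 mm across; at the start 56 mm above the table and 10 mm proud of its closed cap
- bolt_b_top (a point): centre of the top of bolt b's round steel head, 18 mm across; at the start 56 mm above the table and 10 mm proud of its closed cap
- bolt_c_top (a point): centre of the top of bolt c's round steel head, 18 mm across; at the start 56 mm above the table and 10 mm proud of its closed cap
- cap_a (a joint): opening angle of cap a, rad: 0 shut (flat), stop at 1.2. It hinges on the side nearer the slot and its far edge (the rail's +x side) swings up and towards the slot; moves freely, weighs 120 g and falls shut when let go
- cap_b (a joint): opening angle of cap b, rad: 0 shut (flat), stop at 1.2. It hinges on the side nearer the slot and its far edge (the rail's +x side) swings up and towards the slot; moves freely, weighs 120 g and falls shut when let go
- cap_c (a joint): opening angle of cap c, rad: 0 shut (flat), stop at 1.2. It hinges on the side nearer the slot and its far edge (the rail's +x side) swings up and towards the slot; moves freely, weighs 120 g and falls shut when let go
- cap_a_fin (a point): grip point on cap a's upright fin, axes turning with the cap (x from hinge to fin, y along the hinge, z out of the plate). The fin is 14 (x) x 12 (y) x 34 mm tall on a plate 50 mm wide (y) and 8 mm thick; this point is 22 mm above the plate and 12 mm below the fin's top; shut it is 68 mm above the table
- cap_b_fin (a point): grip point on cap b's upright fin, axes turning with the cap (x from hinge to fin, y along the hinge, z out of the plate). The fin is 14 (x) x 12 (y) x 34 mm tall on a plate 50 mm wide (y) and 8 mm thick; this point is 22 mm above the plate and 12 mm below the fin's top; shut it is 68 mm above the table
- cap_c_fin (a point): grip point on cap c's upright fin, axes turning with the cap (x from hinge to fin, y along the hinge, z out of the plate). The fin is 14 (x) x 12 (y) x 34 mm tall on a plate 50 mm wide (y) and 8 mm thick; this point is 22 mm above the plate and 12 mm below the fin's top; shut it is 68 mm above the table
- cap_a_hinge (a point): centre of cap a's hinge line, which runs along the rail's y, 38 mm above the table; the fin's grip point is 62 mm to its +x and 30 mm above it when shut
- cap_b_hinge (a point): centre of cap b's hinge line, which runs along the rail's y, 38 mm above the table; the fin's grip point is 62 mm to its +x and 30 mm above it when shut
- cap_c_hinge (a point): centre of cap c's hinge line, which runs along the rail's y, 38 mm above the table; the fin's grip point is 62 mm to its +x and 30 mm above it when shut
- beaker: bystander: white plastic beaker, 84 mm across, 90 mm tall, origin at its base; leave alone
- foodbox: bystander: lidded plastic food box, 116 x 156 x 53 mm tall, origin at its base; leave alone
- jar: bystander: small glass jar, 60 mm across, 90 mm tall, origin at its base; leave alone
There are look-alikes about, which are no part of the job. Of the things like the panel, leave any that is pink; of the rest the smaller one is meant.

How it is judged:
On the way, in this order (a step that is already met when the one before it is completed fails the run):
1. the panel is fully home in the rail's slot and let go (z of panel in the frame of slot between -0.004 and 0.004 m and x of panel in the frame of slot between -0.006 and 0.006 m and y of panel in the frame of slot between -0.012 and 0.012 m and angle between panel's own z axis and vertical below 0.17 rad and contact force between the fingers and panel below 0.1 N), for 0.2 s.
2. the loose bolt has been tapped down (value of joint any of bolt_a, bolt_b, bolt_c above 0.0045 m), for 0.1 s.
At the end, for the whole second after the job is handed in: The panel stands in the slot (lower edge within 4 mm of the floor, within 12 mm of the middle lengthwise, tilt under 0.17 rad), not held; the loose bolt is sunk more than 4.5 mm; its cap is held by the robot at more than 0.7 rad open, the other two caps are under 0.15 rad (all of step 1 and ((value of joint bolt_a above 0.0045 m and value of joint cap_a above 0.7 rad and (contact force between cap_a and the fingers above 0.1 N or contact force between cap_a and the arm above 0.1 N) and value of joint each of cap_b, cap_c below 0.15 rad) or (value of joint bolt_b above 0.0045 m and value of joint cap_b above 0.7 rad and (contact force between cap_b and the fingers above 0.1 N or contact force between cap_b and the arm above 0.1 N) and value of joint each of cap_a, cap_c below 0.15 rad) or (value of joint bolt_c above 0.0045 m and value of joint cap_c above 0.7 rad and (contact force between cap_c and the fingers above 0.1 N or contact force between cap_c and the arm above 0.1 N) and value of joint each of cap_a, cap_b below 0.15 rad))); the arm keeps its last pose, push and grip.
It fails at once if a cap is lifted although its bolt has not been found loose ((value of joint cap_a above 0.3 rad and value of joint bolt_a below 0.003 m) or (value of joint cap_b above 0.3 rad and value of joint bolt_b below 0.003 m) or (value of joint cap_c above 0.3 rad and value of joint bolt_c below 0.003 m)).
It fails at once if the beaker is disturbed (distance of beaker from where it was at the start of the episode above 0.03 m).
It fails at once if the foodbox is disturbed (distance of foodbox from where it was at the start of the episode above 0.03 m).
It fails at once if the jar is disturbed (distance of jar from where it was at the start of the episode above 0.03 m).
It also fails if it takes over 64 s, if anything falls off the work surface, if the arm or the gripper's body presses on something with over 40 N, if the wrist force passes 120 N, or if a joint passes its speed limit or range.

## Working session

There is one attempt and no reset: what is moved stays moved. The work goes in short steps, Python scripts to look and compute and a tool call to move; the robot and the scene stay as the last step left them, time stands still between calls to the robot, and variables do not carry over. Pictures are saved under pics/ and viewed, and the job is handed in when it is done.

Besides the shell and the picture viewer there is one more tool, called after ">>>" as name(argument=value, ...), one argument or row to a line, values as JSON. servo_tool: Moves the arm, as the interface text tells. Its arguments: {"type":"object","properties":{"targets":{"type":"array"},"force":{"type":"number"}},"required":["targets"]}

```bash
ls; mkdir -p pics
python3 - <<'E'
from plant import arm
import cv2
for n in("scene","top","wrist"):
    cv2.imwrite(f"pics/{n}0.png",arm.capture(n)); 
    print(n,arm.calibration(n))
print(arm.get_obs())
E
```

```text
pics
scene {'fx': 439.1177871821539, 'fy': 439.1177871821539, 'cx': 316.3256010589082, 'cy': 236.6960623080038, 'extrinsics': array([[ 0.80628268, -0.36922072,  0.46215181,  0.9923413 ],
       [ 0.59112163,  0.47387587, -0.65269969, -0.69667632],
       [ 0.02198766,  0.79944839,  0.60033226,  0.62356801],
       [ 0.        ,  0.        ,  0.        ,  1.        ]])}
top {'fx': 586.9366449126404, 'fy': 586.9366449126404, 'cx': 314.19573026031264, 'cy': 242.25181217924677, 'extrinsics': array([[-2.63254031e-02,  9.85470240e-01, -1.67795646e-01,
         4.02901619e-01],
       [-9.99639258e-01, -2.68452001e-02, -8.29815033e-04,
        -1.06199311e-01],
       [-5.32226570e-03,  1.67713270e-01,  9.85821451e-01,
         1.25243084e+00],
       [ 0.00000000e+00,  0.00000000e+00,  0.00000000e+00,
         1.00000000e+00]])}
wrist {'fx': 383.16849607454014, 'fy': 383.16849607454014, 'cx': 322.7848019293028, 'cy': 241.74861137640593, 'tool_from_camera': array([[ 1.43786000e-03,  9.67804516e-01,  2.51698930e-01,
         7.00354294e-02],
       [ 9.99998950e-01, -1.34649943e-03, -5.35203
[... 166 characters left out ...]
0000000e+00,
         1.00000000e+00]])}
{'time': 0.15, 'joint_pos': array([ 1.13139581e+00,  3.51139917e-01,  1.65223691e+00, -7.19439042e-06,
        1.13908265e+00, -8.46231356e-02]), 'qvel': array([ 0.00228189, -0.00142183, -0.00201707, -0.00080004, -0.00128026,
       -0.00142872]), 'joint_torque': array([ 3.94311737e-04, -4.97461438e+01, -2.85346073e+01,  6.99449633e-02,
        2.46550521e-02, -1.18843000e-04]), 'tool_pos': array([0.19097589, 0.51559655, 0.3023253 ]), 'tcp_rot': array([-3.14072838e+00, -6.67576069e-05,  2.78681826e+00]), 'ft_force': array([-0.35109869,  0.34127975, -0.02936332]), 'torque': array([0.00611559, 0.01620787, 0.01892504]), 'grip_width': 0.09267736905810806}
```

View pics/scene0.png

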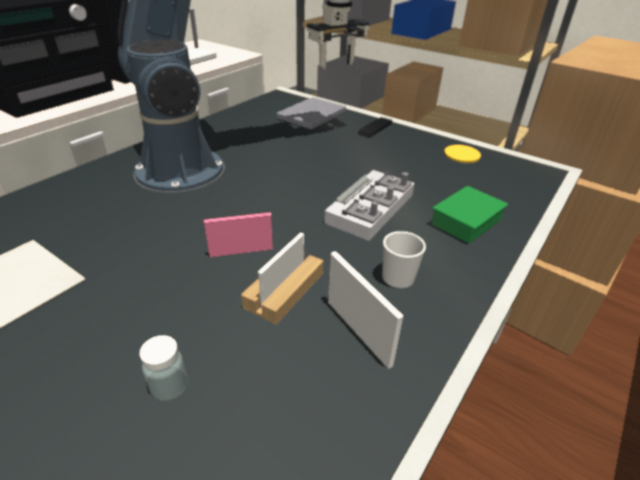

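View pics/top0.png

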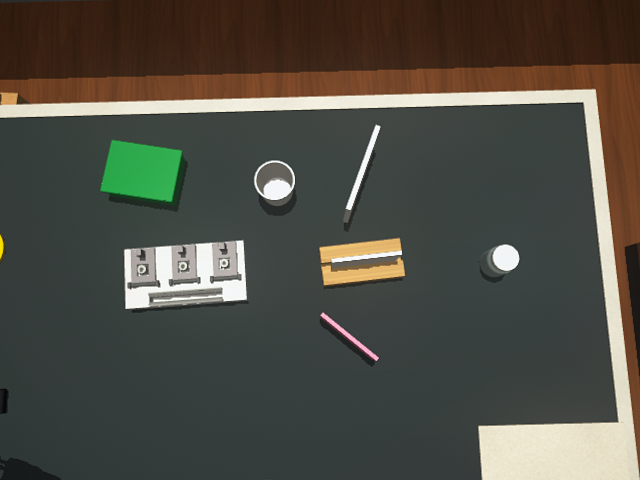

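View pics/wrist0.png

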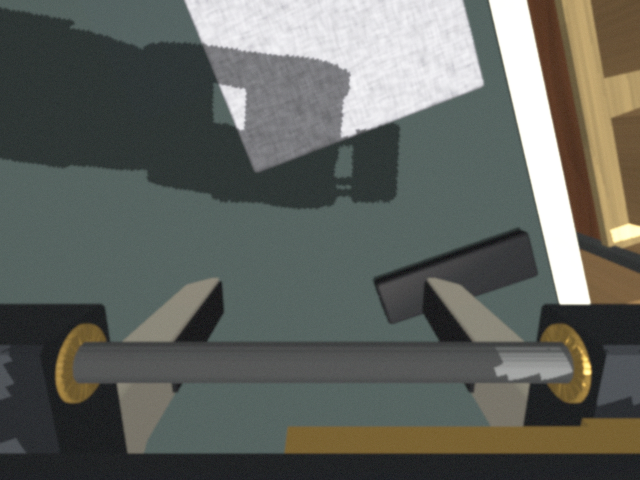

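The pictures show the rail in the top view at px (125–246, 241–308), with its slot on the robot side. The stand and small white panel are at (331,263)–(400,256). The larger white board and the pink one are decoys. The jar is at (500,260) and the beaker at (275,183).

```bash
cat > h.py <<'E'
import numpy as np, cv2
from plant import arm
from scipy.spatial.transform import Rotation as R
def TW(obs=None):
    o=obs or arm.get_obs(); T=np.eye(4); T[:3,:3]=R.from_euler('xyz',o['tcp_rot']).as_matrix(); T[:3,3]=o['tool_pos']; return T
def cam(n,obs=None):
    c=arm.calibration(n); 
    E=c['extrinsics'] if 'extrinsics' in c else TW(obs)@c['tool_from_camera']
    return c,E
def ray(n,uv,z,obs=None,ce=None):
    c,E=ce or cam(n,obs); uv=np.atleast_2d(uv).astype(float)
    d=np.c_[(uv[:,0]-c['cx'])/c['fx'],-(uv[:,1]-c['cy'])/c['fy'],-np.ones(len(uv))]@E[:3,:3].T
    o=E[:3,3]; return o+d*((z-o[2])/d[:,2])[:,None]
def proj(n,P,obs=None):
    c,E=cam(n,obs); q=(np.atleast_2d(P)-E[:3,3])@E[:3,:3]
    return np.c_[c['cx']+c['fx']*q[:,0]/-q[:,2],c['cy']-c['fy']*q[:,1]/-q[:,2]]
E
python3 - <<'E'
from h import *
im=cv2.imread('pics/top0.png')
hsv=cv2.cvtColor(im,cv2.COLOR_BGR2HSV)
w=((hsv[...,1]<50)&(hsv[...,2]>170)).astype(np.uint8)
n,l,s,c=cv2.connectedComponentsWithStats(w)
for i in range(1,n):
    if s[i,4]>60: 
        ys,xs=np.where(l==i); r=cv2.minAreaRect(np.c_[xs,ys].astype(np.float32)); print(i,s[i],r, ray('top',cv2.boxPoints(r),0.103).round(3).tolist() if s[i,4]<1500 else ray('top',cv2.boxPoints(r),0.038).round(3).tolist())
for n_,x0,y0,x1,y1 in(('rail',115,230,260,320),('stand',310,225,415,295)):
    cv2.imwrite(f'pics/top_{n_}.png',cv2.resize(im[y0:y1,x0:x1],None,fx=5,fy=5,interpolation=cv2.INTER_CUBIC))
E
```

```text
1 [    0    90   640   390 20488] ((319.352783203125, 291.80084228515625), (390.7810974121094, 629.46533203125), 88.52037048339844) [[0.934, 0.576, 0.038], [0.933, -0.803, 0.038], [0.122, -0.729, 0.038], [0.123, 0.505, 0.038]]
2 [346 125  34  85 491] ((362.6900329589844, 167.06787109375), (5.515916347503662, 88.86006927490234), 19.653823852539062) [[0.667, -0.169, 0.103], [0.841, -0.237, 0.103], [0.837, -0.247, 0.103], [0.662, -0.179, 0.103]]
3 [254 161  41  39 628] ((274.0, 179.5), (38.890869140625, 38.890872955322266), 45.0) [[0.731, 0.028, 0.103], [0.788, -0.028, 0.103], [0.728, -0.083, 0.103], [0.673, -0.026, 0.103]]
4 [ 124  241  123   68 4913] ((184.197021484375, 274.061767578125), (59.20970153808594, 122.02413940429688), 85.60128784179688) [[0.606, 0.3, 0.038], [0.619, 0.045, 0.038], [0.495, 0.036, 0.038], [0.482, 0.287, 0.038]]
5 [493 245  26  26 540] ((505.5, 257.5), (25.0, 25.0), 90.0) [[0.583, -0.459, 0.103], [0.582, -0.509, 0.103], [0.532, -0.505, 0.103], [0.534, -0.455, 0.103]]
6 [331 251  71  12 287] ((366.08538818359375, 256.2401428222656), (4.088260173797607, 70.57024383544922), 83.41805267333984) [[0.566, -0.137, 0.103], [0.578, -0.276, 0.103], [0.57, -0.277, 0.103], [0.557, -0.138, 0.103]]
```

View pics/top_rail.png

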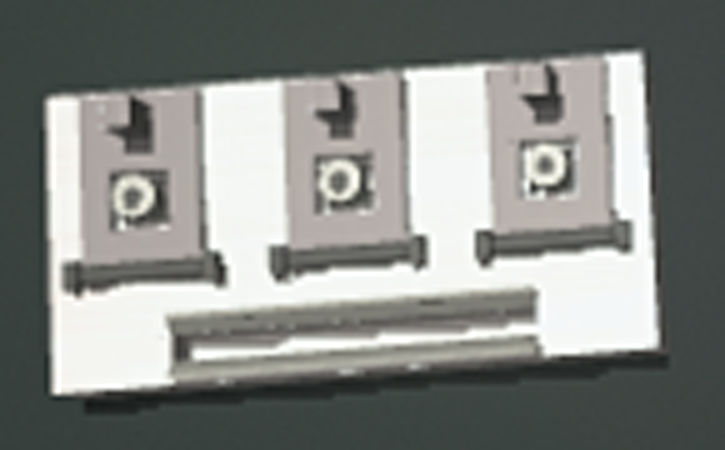

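View pics/top_stand.png

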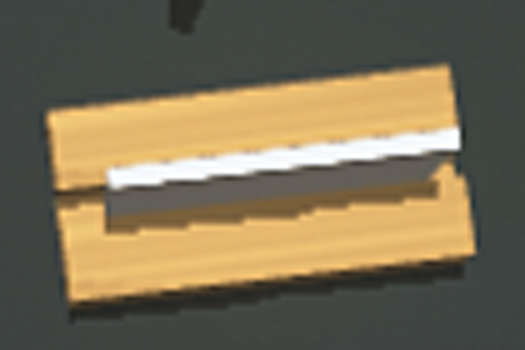

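Run:
```python
from h import *
im=cv2.imread('pics/top0.png')
# rail corners
c=np.array([(45,97),(642,50),(660,348),(52,395)])/5+np.array([115,230])
p=ray('top',c-0.4,0.038)[:,:2];print('rail',p.round(4).tolist(),p.mean(0))
# c: 0=+x+y,1=+x-y,2=-x-y,3=-x+y
print('yaws',[np.arctan2(-(d)[0],d[1]) for d in(p[0]-p[1],p[3]-p[2])],[np.arctan2(d[1],d[0]) for d in(p[0]-p[3],p[1]-p[2])],np.linalg.norm(p-np.roll(p,1,0),axis=1))
b=np.array([(547,165),(341,181),(133,197)])/5+np.array([115,230])-0.4
b=ray('top',b,0.056);print('bolts',b.round(4).tolist())
s=np.array([(47,110),(447,65),(476,255),(70,302)])/5+np.array([310,225])-0.4
p=ray('top',s,0.036)[:,:2];print('stand',p.round(4).tolist(),p.mean(0),[np.arctan2(-(d)[0],d[1]) for d in(p[0]-p[1],p[3]-p[2])])
q=np.array([(107,170),(458,128),(460,150),(107,190)])/5+np.array([310,225])-0.4
p=ray('top',q,0.103)[:,:2];print('panel',p.round(4).tolist(),p.mean(0),[np.arctan2(-(d)[0],d[1]) for d in(p[0]-p[1],p[3]-p[2])])
```

```text
rail [[0.6061, 0.295], [0.6193, 0.0443], [0.4941, 0.0376], [0.4815, 0.2886]] [0.5502594  0.16636324]
yaws [np.float64(0.05257293547597974), np.float64(0.05034460719524306)] [np.float64(0.05131167603126634), np.float64(0.053394738784677216)] [0.1248489  0.25109438 0.12540894 0.25135553]
bolts [[0.5691, 0.0814, 0.056], [0.5648, 0.1662, 0.056], [0.5605, 0.2517, 0.056]]
stand [[0.6004, -0.115], [0.615, -0.2838], [0.5345, -0.2918], [0.5194, -0.1223]] [ 0.56732617 -0.20321378] [np.float64(0.08628610923554786), np.float64(0.08861260928915404)]
panel [[0.5649, -0.1376], [0.5779, -0.2771], [0.5691, -0.2774], [0.5569, -0.1373]] [ 0.56718332 -0.20733664] [np.float64(0.09309826182684967), np.float64(0.08669263476019279)]
```

```bash
cat >> h.py <<'E'
def plan(xyz,yaw,obs=None):
    o=obs or arm.get_obs(); T=TW(o); d=T[:3,:3].T@(np.array(xyz)-T[:3,3])
    tw=-(yaw-o['tcp_rot'][2]); tw=(tw+np.pi)%(2*np.pi)-np.pi
    print('dp cm',(d*100).round(2).tolist(),'twist',round(tw,4),'pose',o['tool_pos'].round(4),o['tcp_rot'].round(4),'F',o['ft_force'].round(2),'w',round(o['grip_width'],4),'t',round(o['time'],2))
E
python3 - <<'E'
from h import *
print(ray('top',[(346,222)],0)); 
for h in(.1,.12,.14,.16): print(h,ray('top',[(348,209)],h))
plan((0.567,-0.207,0.24),1.658)
E
```

```text
[[ 0.65889088 -0.17552509  0.        ]]
0.1 [[ 0.6649934  -0.17495233  0.1       ]]
0.12 [[ 0.6604449  -0.17375915  0.12      ]]
0.14 [[ 0.65589639 -0.17256596  0.14      ]]
0.16 [[ 0.65134789 -0.17137278  0.16      ]]
dp cm [-60.36, -54.69, 6.28] twist 1.1288 pose [0.191  0.5156 0.3023] [-3.1407e+00 -1.0000e-04  2.7868e+00] F [-0.35  0.34 -0.03] w 0.0927 t 0.15
```

>>> servo_tool(
  targets=[
    {"hand": -1,"dp": [-60.4,-54.7,1],"twist": 1.129},
    {"hand": -1,"dp": [-60.4,-54.7,1],"twist": 1.129},
    {"hand": -1,"dp": [-60.4,-54.7,1],"twist": 1.129},
    {"hand": -1,"dp": [-60.4,-54.7,1],"twist": 1.129},
    {"hand": -1,"dp": [-60.4,-54.7,1],"twist": 1.129},
    {"hand": -1,"dp": [-60.4,-54.7,1],"twist": 1.129},
    {"hand": -1,"dp": [-60.4,-54.7,1],"twist": 1.129},
    {"hand": -1,"dp": [-60.4,-54.7,1],"twist": 1.129},
    {"hand": -1,"dp": [-60.4,-54.7,1],"twist": 1.129},
    {"hand": -1,"dp": [-60.4,-54.7,1],"twist": 1.129},
    {"hand": -1,"dp": [-60.4,-54.7,1],"twist": 1.129},
    {"hand": -1,"dp": [-60.4,-54.7,1],"twist": 1.129},
  ],
  force=20,
)

```text
time: 1.15
tool_pos: [0.4223, 0.0702, 0.2967]
tcp_rot: [3.141, -0.0, 1.658]
ft_force: [1.1, 1.5, -0.4]
grip_width: 0.0925
```

Run:
```python
from h import *
plan((0.567,-0.207,0.26),1.658)
```

```text
dp cm [-28.87, 12.01, 3.67] twist -0.0003 pose [0.4223 0.0702 0.2967] [ 3.1413 -0.      1.6577] F [ 1.09  1.48 -0.4 ] w 0.0925 t 1.15
```

>>> servo_tool(
  targets=[
    {"hand": -0.4,"dp": [-28.5,12,3.5],"twist": 0},
    {"hand": -0.4,"dp": [-28.5,12,3.5],"twist": 0},
    {"hand": -0.4,"dp": [-28.5,12,3.5],"twist": 0},
    {"hand": -0.4,"dp": [-28.5,12,3.5],"twist": 0},
    {"hand": -0.4,"dp": [-28.5,12,3.5],"twist": 0},
    {"hand": -0.4,"dp": [-28.5,12,3.5],"twist": 0},
    {"hand": -0.4,"dp": [-28.5,12,3.5],"twist": 0},
    {"hand": -0.4,"dp": [-28.5,12,3.5],"twist": 0},
    {"hand": -0.4,"dp": [-28.5,12,3.5],"twist": 0},
    {"hand": -0.4,"dp": [-28.5,12,3.5],"twist": 0},
    {"hand": -0.4,"dp": [-28.5,12,3.5],"twist": 0},
  ],
)

```text
time: 2.07
tool_pos: [0.5659, -0.2005, 0.2614]
tcp_rot: [-3.141, -0.001, 1.658]
ft_force: [0.2, 0.3, -0.5]
grip_width: 0.065
```

Run:
```python
from h import *
o=arm.get_obs()
im=arm.capture('wrist'); cv2.imwrite('pics/w1.png',im)
plan((0.567,-0.207,0.15),1.658,o)
print(proj('wrist',[[.5733,-.277,.103],[.561,-.1375,.103],[.567,-.207,.103]],o))
```

```text
dp cm [-0.66, 0.06, 11.14] twist -0.0 pose [ 0.5659 -0.2005  0.2614] [-3.1409e+00 -5.0000e-04  1.6580e+00] F [ 0.23  0.27 -0.46] w 0.065 t 2.07
[[324.35340291 357.48534464]
 [324.74286841 153.253668  ]
 [324.34143133 262.10483966]]
```

View pics/w1.png

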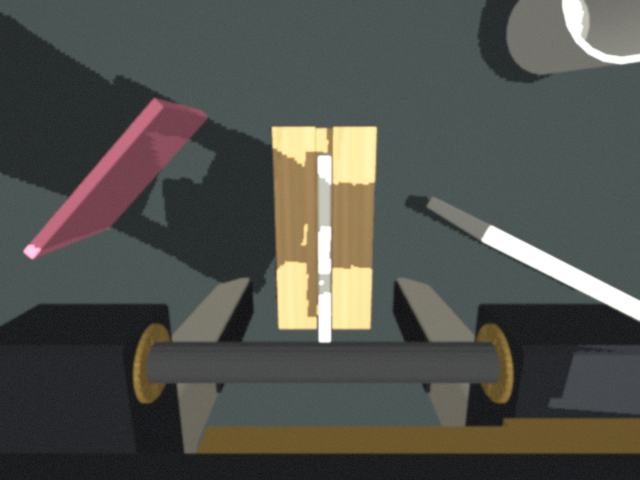

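The panel's top edge runs down column 324 from row 155. It is centred between the fingers and agrees with the prediction, so I'll descend and grip.

>>> servo_tool(
  targets=[
    {"hand": -0.4,"dp": [-0.6,0,4],"twist": 0},
    {"hand": -0.4,"dp": [-0.6,0,7.5],"twist": 0},
    {"hand": -0.4,"dp": [-0.6,0,10],"twist": 0},
    {"hand": -0.4,"dp": [-0.6,0,11.2],"twist": 0},
    {"hand": -0.4,"dp": [-0.6,0,11.2],"twist": 0},
    {"hand": 1,"dp": [-0.6,0,11.2],"twist": 0},
    {"hand": 1,"dp": [-0.6,0,11.2],"twist": 0},
    {"hand": 1,"dp": [-0.6,0,11.2],"twist": 0},
    {"hand": 1,"dp": [-0.6,0,11.2],"twist": 0},
    {"hand": 1,"dp": [-0.6,0,11.2],"twist": 0},
    {"hand": 1,"dp": [-0.6,0,11.2],"twist": 0},
    {"hand": 1,"dp": [-0.6,0,11.2],"twist": 0},
  ],
  force=25,
)

```text
time: 3.12
tool_pos: [0.5668, -0.2072, 0.1499]
tcp_rot: [3.141, 0.0, 1.658]
ft_force: [-0.2, -0.3, 0.3]
grip_width: 0.0231
```

Run:
```python
from h import *
plan((0.567,-0.207,0.25),1.658)
```

```text
dp cm [0.02, 0.02, -10.01] twist -0.0002 pose [ 0.5668 -0.2072  0.1499] [3.1412e+00 2.0000e-04 1.6578e+00] F [-0.15 -0.26  0.27] w 0.0231 t 3.12
```

Still closing, so I'll wait and then lift slowly.

>>> servo_tool(
  targets=[
    {"hand": 1,"dp": [0,0,0],"twist": 0},
    {"hand": 1,"dp": [0,0,0],"twist": 0},
    {"hand": 1,"dp": [0,0,0],"twist": 0},
    {"hand": 1,"dp": [0,0,0],"twist": 0},
    {"hand": 1,"dp": [0,0,0],"twist": 0},
    {"hand": 1,"dp": [0,0,0],"twist": 0},
    {"hand": 1,"dp": [0,0,0],"twist": 0},
    {"hand": 1,"dp": [0,0,-1.5],"twist": 0},
    {"hand": 1,"dp": [0,0,-4],"twist": 0},
    {"hand": 1,"dp": [0,0,-7],"twist": 0},
    {"hand": 1,"dp": [0,0,-10],"twist": 0},
    {"hand": 1,"dp": [0,0,-10],"twist": 0},
  ],
)

```text
time: 4.12
tool_pos: [0.5684, -0.2078, 0.2553]
tcp_rot: [3.134, 0.004, 1.658]
ft_force: [0.2, -0.6, -0.2]
grip_width: 0.0077
```

Run:
```python
from h import *
plan((0.5033,0.164,0.25),np.pi/2+.052)
```

```text
dp cm [37.61, -3.25, 0.35] twist 0.0351 pose [ 0.5684 -0.2078  0.2553] [3.1345 0.004  1.6579] F [ 0.22 -0.56 -0.21] w 0.0077 t 4.12
```

>>> servo_tool(
  targets=[
    {"hand": 1,"dp": [2,-0.2,0],"twist": 0.0},
    {"hand": 1,"dp": [5,-0.5,0],"twist": 0.01},
    {"hand": 1,"dp": [9,-0.8,0],"twist": 0.02},
    {"hand": 1,"dp": [13,-1.1,0],"twist": 0.03},
    {"hand": 1,"dp": [17,-1.5,0],"twist": 0.035},
    {"hand": 1,"dp": [21,-1.8,0],"twist": 0.035},
    {"hand": 1,"dp": [25,-2.2,0],"twist": 0.035},
    {"hand": 1,"dp": [29,-2.5,0],"twist": 0.035},
    {"hand": 1,"dp": [32.5,-2.8,0],"twist": 0.035},
    {"hand": 1,"dp": [35.5,-3.0,0],"twist": 0.035},
    {"hand": 1,"dp": [37.6,-3.25,0],"twist": 0.035},
    {"hand": 1,"dp": [37.6,-3.25,0],"twist": 0.035},
  ],
)

```text
time: 5.12
tool_pos: [0.5006, 0.1676, 0.249]
tcp_rot: [-3.141, -0.0, 1.626]
ft_force: [0.2, -2.3, -0.3]
grip_width: 0.0078
```

>>> servo_tool(
  targets=[
    {"hand": 1,"dp": [0,0,0],"twist": 0},
    {"hand": 1,"dp": [0,0,0],"twist": 0},
  ],
)

```text
time: 5.28
tool_pos: [0.5017, 0.164, 0.2492]
tcp_rot: [-3.141, 0.0, 1.623]
ft_force: [0.3, -1.0, -1.1]
grip_width: 0.0079
```

Run:
```python
from h import *
o=arm.get_obs()
im=arm.capture('wrist'); cv2.imwrite('pics/w2.png',im)
cv2.imwrite('pics/s2.png',arm.capture('scene'))
plan((0.5033,0.164,0.25),np.pi/2+.052,o)
```

```text
dp cm [-0.01, 0.16, -0.08] twist 0.0 pose [0.5017 0.164  0.2492] [-3.1411e+00  3.0000e-04  1.6228e+00] F [ 0.33 -0.96 -1.1 ] w 0.0079 t 5.28
```

View pics/w2.png

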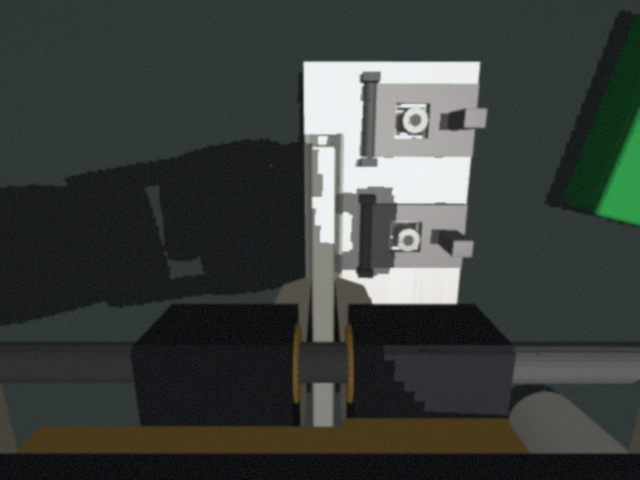

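View pics/s2.png

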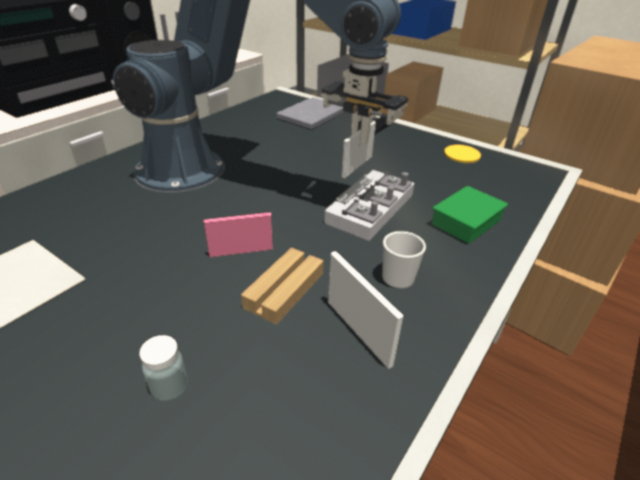

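Run:
```python
from h import *
o=arm.get_obs()
im=cv2.imread('pics/w2.png')
cv2.imwrite('pics/w2z.png',cv2.resize(im[50:300,290:490],None,fx=3,fy=2.4,interpolation=cv2.INTER_CUBIC))
print(ray('wrist',[(414.5,119.5),(407.5,239.5)],.056,o))
print(ray('wrist',[(304,62),(479,62)],.038,o))
c=np.array([.5503,.1664]);a=.052
X=np.array([np.cos(a),np.sin(a)]);Y=np.array([-X[1],X[0]])
P=lambda x,y,z:[*(c+x*X+y*Y),z]
print(proj('wrist',[P(-.0585,.076,.048),P(-.0355,.076,.048),P(-.047,.076,.01),P(-.062,.125,.038),P(.062,.125,.038),P(.015,.085,.056),P(.015,0,.056)],o).round(1))
```

```text
[[0.55988821 0.25142308 0.056     ]
 [0.56423989 0.16661453 0.056     ]]
[[0.4817594  0.28707553 0.038     ]
 [0.60503599 0.29352045 0.038     ]]
[[309.3 132.5]
 [341.6 132.5]
 [325.2 133.7]
 [304.2  60.6]
 [480.2  60.6]
 [416.  118.6]
 [409.  238.8]]
```

View pics/w2z.png

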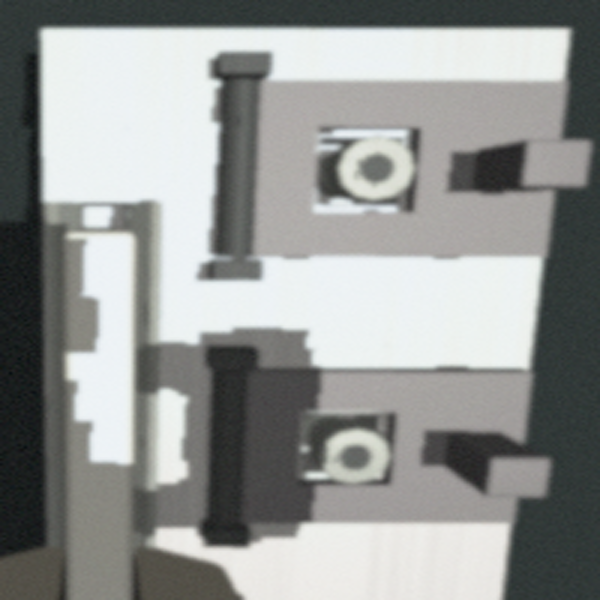

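The rail is about 1 mm left of and behind the first estimate: lips at columns 306–342, end at row 135, bolt c at (414,120). That puts the slot at about (0.502, 0.163), and I'll insert the panel there.

>>> servo_tool(
  targets=[
    {"hand": 1,"dp": [-0.1,0.1,1.5],"twist": 0},
    {"hand": 1,"dp": [-0.1,0.1,3],"twist": 0},
    {"hand": 1,"dp": [-0.1,0.1,4.5],"twist": 0},
    {"hand": 1,"dp": [-0.1,0.1,5.5],"twist": 0},
    {"hand": 1,"dp": [-0.1,0.1,6.2],"twist": 0},
    {"hand": 1,"dp": [-0.1,0.1,6.9],"twist": 0},
    {"hand": 1,"dp": [-0.1,0.1,7.5],"twist": 0},
    {"hand": 1,"dp": [-0.1,0.1,8.0],"twist": 0},
    {"hand": 1,"dp": [-0.1,0.1,8.5],"twist": 0},
    {"hand": 1,"dp": [-0.1,0.1,8.9],"twist": 0},
    {"hand": 1,"dp": [-0.1,0.1,9.2],"twist": 0},
    {"hand": 1,"dp": [-0.1,0.1,9.2],"twist": 0},
  ],
)

```text
time: 6.38
tool_pos: [0.5026, 0.1636, 0.1571]
tcp_rot: [-3.141, 0.0, 1.623]
ft_force: [-0.4, 0.2, -0.4]
grip_width: 0.0073
```

Run:
```python
from h import *
o=arm.get_obs()
plan((0.5023,0.163,0.152),np.pi/2+.052,o)
cv2.imwrite('pics/s3.png',cv2.resize(arm.capture('scene')[140:260,280:440],None,fx=4,fy=4,interpolation=cv2.INTER_CUBIC))
```

```text
dp cm [-0.06, -0.03, 0.51] twist 0.0001 pose [0.5026 0.1636 0.1571] [-3.1410e+00  1.0000e-04  1.6229e+00] F [-0.45  0.24 -0.43] w 0.0073 t 6.38
```

View pics/s3.png

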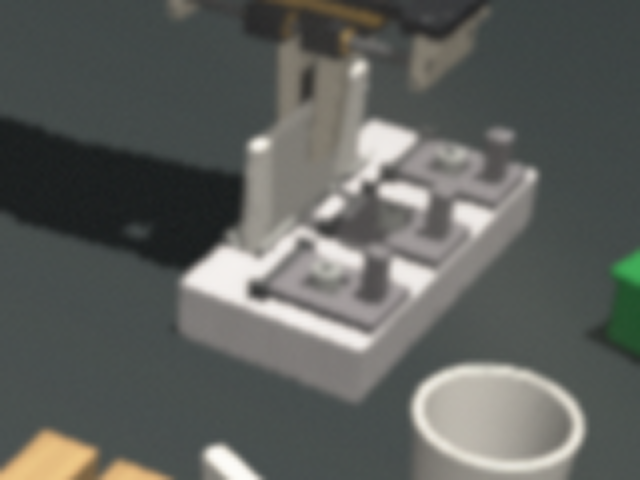

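The panel is in the slot, upright and about 5 mm short, with little force on the wrist. Next I'll press it home and check before releasing.

>>> servo_tool(
  targets=[
    {"hand": 1,"dp": [0,0,0.2],"twist": 0},
    {"hand": 1,"dp": [0,0,0.4],"twist": 0},
    {"hand": 1,"dp": [0,0,0.5],"twist": 0},
    {"hand": 1,"dp": [0,0,0.6],"twist": 0},
    {"hand": 1,"dp": [0,0,0.6],"twist": 0},
  ],
)

```text
time: 6.85
tool_pos: [0.5028, 0.1636, 0.1516]
tcp_rot: [3.142, -0.0, 1.623]
ft_force: [-0.3, 0.5, -1.2]
grip_width: 0.0081
```

>>> servo_tool(
  targets=[
    {"hand": 1,"dp": [0,0,0.1],"twist": 0},
    {"hand": 1,"dp": [0,0,0.2],"twist": 0},
    {"hand": 1,"dp": [0,0,0.3],"twist": 0},
    {"hand": 1,"dp": [0,0,0.3],"twist": 0},
  ],
)

```text
time: 7.18
tool_pos: [0.5033, 0.1637, 0.1511]
tcp_rot: [3.14, -0.0, 1.623]
ft_force: [-8.3, -2.7, 33.1]
grip_width: 0.0079
```

It is firmly on the floor at 33 N, with TCP z 0.151 against 0.152 expected. Now I'll ease off and open.

>>> servo_tool(
  targets=[
    {"hand": 1,"dp": [0,0,-0.2],"twist": 0},
    {"hand": 0.3,"dp": [0,0,-0.2],"twist": 0},
    {"hand": 0.3,"dp": [0,0,-0.2],"twist": 0},
    {"hand": 0.3,"dp": [0,0,-0.2],"twist": 0},
    {"hand": 0.3,"dp": [0,0,-0.2],"twist": 0},
    {"hand": 0.3,"dp": [0,0,-0.2],"twist": 0},
    {"hand": 0.3,"dp": [0,0,-0.2],"twist": 0},
    {"hand": 0.3,"dp": [0,0,-0.2],"twist": 0},
    {"hand": 0.3,"dp": [0,0,-2],"twist": 0},
    {"hand": 0.3,"dp": [0,0,-5],"twist": 0},
    {"hand": 0.3,"dp": [0,0,-8],"twist": 0},
    {"hand": 0.3,"dp": [0,0,-8],"twist": 0},
  ],
)

```text
time: 8.18
tool_pos: [0.5046, 0.1641, 0.2336]
tcp_rot: [3.134, -0.001, 1.623]
ft_force: [0.7, -0.5, 1.9]
grip_width: 0.0325
```

Run:
```python
from h import *
o=arm.get_obs()
cv2.imwrite('pics/w4.png',arm.capture('wrist'))
cv2.imwrite('pics/s4.png',cv2.resize(arm.capture('scene')[140:260,280:440],None,fx=4,fy=4,interpolation=cv2.INTER_CUBIC))
c=np.array([.5495,.1655]);a=.052
X=np.array([np.cos(a),np.sin(a)]);Y=np.array([-X[1],X[0]])
for y in(-.07,0,.07): print(proj('wrist',[*(c-.047*X+y*Y),.105],o))
print(c+.015*X+.085*Y,c+.015*X)
plan((*(c+.015*X+.085*Y),.22),.052,o)
```

```text
[[318.42616811 375.21728579]]
[[318.26194526 268.58623379]]
[[318.06956338 143.67132845]]
[0.56006172 0.25116475] [0.56447972 0.16627965]
dp cm [8.4, 5.98, 1.41] twist 1.5709 pose [0.5046 0.1641 0.2336] [ 3.1342e+00 -1.3000e-03  1.6229e+00] F [ 0.72 -0.52  1.86] w 0.0325 t 8.18
```

View pics/w4.png

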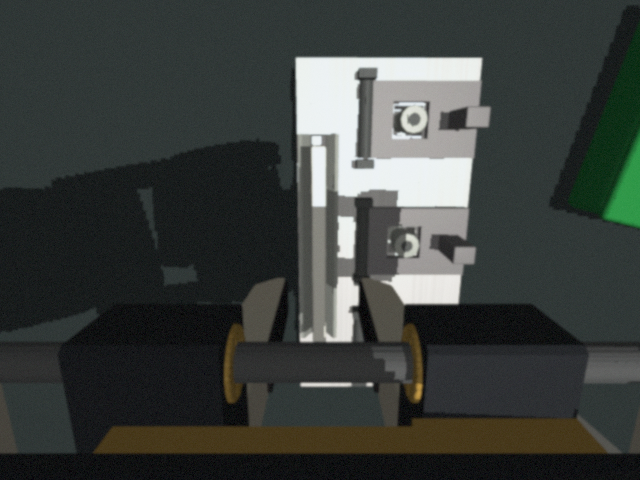

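View pics/s4.png

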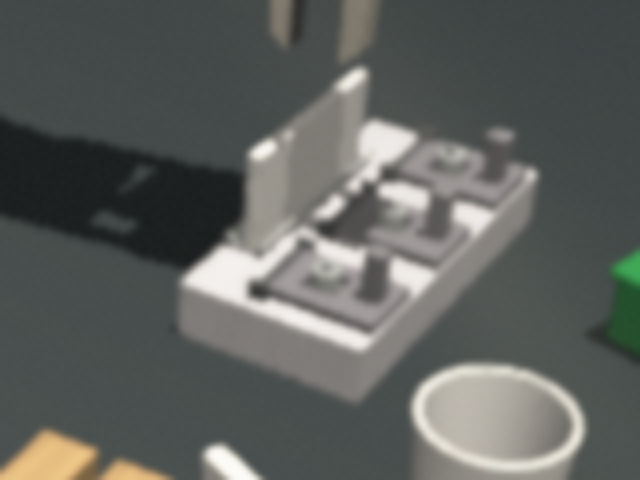

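The panel stands upright in the slot (columns 312–325 from row ~147) and the gripper is clear. Next I'll turn the jaws along the rail, close them and go over bolt b.

Run:
```python
from h import *
plan((.5645,.1663,.22),.052)
```

```text
dp cm [-0.06, 6.15, 0.94] twist 1.5708 pose [0.503  0.1637 0.2292] [ 3.1397e+00 -3.0000e-04  1.6228e+00] F [ 0.31 -0.2  -0.25] w 0.0325 t 8.28
```

>>> servo_tool(
  targets=[
    {"hand": 1,"dp": [0.2,6,0],"twist": 0.13},
    {"hand": 1,"dp": [0.2,6,0],"twist": 0.26},
    {"hand": 1,"dp": [0.2,6,0],"twist": 0.39},
    {"hand": 1,"dp": [0.2,6,0],"twist": 0.52},
    {"hand": 1,"dp": [0.2,6,0],"twist": 0.65},
    {"hand": 1,"dp": [0.2,6,0],"twist": 1.571},
    {"hand": 1,"dp": [0.2,6,0],"twist": 1.571},
    {"hand": 1,"dp": [0.2,6,0],"twist": 1.571},
    {"hand": 1,"dp": [0.2,6,0],"twist": 1.571},
    {"hand": 1,"dp": [0.2,6,0],"twist": 1.571},
    {"hand": 1,"dp": [0.2,6,0],"twist": 1.571},
    {"hand": 1,"dp": [0.2,6,0],"twist": 1.571},
  ],
)

```text
time: 9.28
tool_pos: [0.562, 0.1686, 0.2267]
tcp_rot: [3.141, 0.003, 0.117]
ft_force: [1.1, -0.2, 0.2]
grip_width: 0.0006
```

>>> servo_tool(
  targets=[
    {"hand": 1,"dp": [0,0,0],"twist": 0.09},
    {"hand": 1,"dp": [0,0,0],"twist": 0.09},
  ],
)

```text
time: 9.45
tool_pos: [0.5621, 0.1686, 0.2269]
tcp_rot: [3.141, 0.003, 0.029]
ft_force: [-0.3, -0.2, -0.3]
grip_width: 0.0008
```

Run:
```python
from h import *
o=arm.get_obs()
plan((.5645,.1663,.15),.052,o)
im=arm.capture('wrist')
cv2.imwrite('pics/w5.png',im)
```

```text
dp cm [0.26, 0.23, 7.69] twist -0.0233 pose [0.5621 0.1686 0.2269] [3.1411e+00 2.6000e-03 2.8700e-02] F [-0.31 -0.21 -0.34] w 0.0008 t 9.45
```

View pics/w5.png

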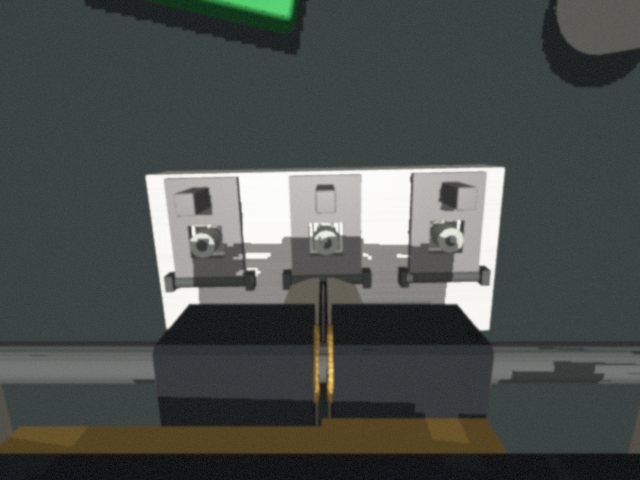

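Run:
```python
from h import *
o=arm.get_obs()
im=cv2.imread('pics/w5.png')
cv2.imwrite('pics/w5z.png',cv2.resize(im[160:290,160:490],None,fx=2.4,fy=3.6,interpolation=cv2.INTER_CUBIC))
print(ray('wrist',[(203,243),(325,239.5),(450,238)],.056,o))
g=cv2.cvtColor(im,cv2.COLOR_BGR2GRAY)
```

```text
[[0.56113598 0.25054674 0.056     ]
 [0.56658532 0.1673332  0.056     ]
 [0.57068565 0.08228857 0.056     ]]
```

View pics/w5z.png

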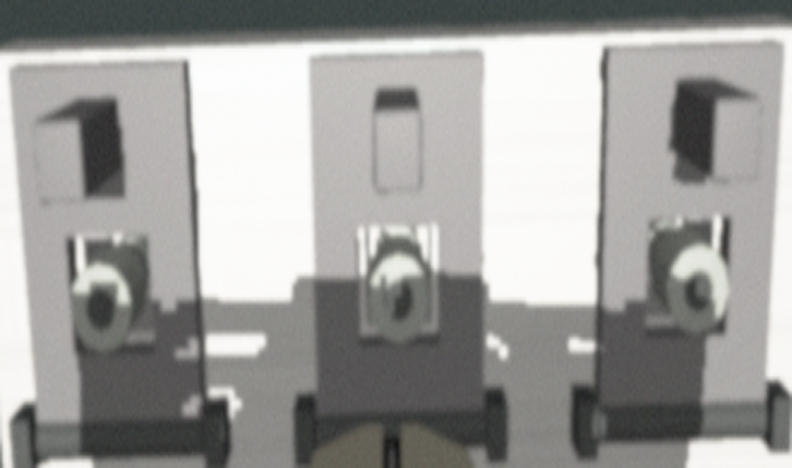

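>>> servo_tool(
  targets=[
    {"hand": 1,"dp": [0.3,0.2,2.5],"twist": -0.02},
    {"hand": 1,"dp": [0.3,0.2,5],"twist": -0.02},
    {"hand": 1,"dp": [0.3,0.2,7],"twist": -0.02},
    {"hand": 1,"dp": [0.3,0.2,8],"twist": -0.02},
    {"hand": 1,"dp": [0.3,0.2,8.4],"twist": -0.02},
    {"hand": 1,"dp": [0.3,0.2,8.6],"twist": -0.02},
    {"hand": 1,"dp": [0.3,0.2,8.8],"twist": -0.02},
    {"hand": 1,"dp": [0.3,0.2,8.8],"twist": -0.02},
    {"hand": 1,"dp": [0.3,0.2,8.8],"twist": -0.02},
  ],
)

```text
time: 10.25
tool_pos: [0.566, 0.1669, 0.1414]
tcp_rot: [-3.141, -0.001, 0.053]
ft_force: [-0.4, 0.7, 0.1]
grip_width: 0.0008
```

>>> servo_tool(
  targets=[
    {"hand": 1,"dp": [0,0,0.1],"twist": 0},
    {"hand": 1,"dp": [0,0,0.2],"twist": 0},
    {"hand": 1,"dp": [0,0,0.2],"twist": 0},
  ],
)

```text
time: 10.5
tool_pos: [0.566, 0.1669, 0.139]
tcp_rot: [-3.141, -0.001, 0.053]
ft_force: [0.8, 1.7, 2.1]
grip_width: 0.0009
```

>>> servo_tool(
  targets=[
    {"hand": 1,"dp": [0,0,0.1],"twist": 0},
    {"hand": 1,"dp": [0,0,0.2],"twist": 0},
    {"hand": 1,"dp": [0,0,0.2],"twist": 0},
  ],
)

```text
time: 10.75
tool_pos: [0.5658, 0.1669, 0.1366]
tcp_rot: [-3.142, -0.0, 0.053]
ft_force: [0.4, -0.1, 0.8]
grip_width: 0.0005
```

The wrist force is tiny while the tip has gone below 56 mm, so bolt b is giving way. I'll press it fully down.

>>> servo_tool(
  targets=[
    {"hand": 1,"dp": [0,0,0.1],"twist": 0},
    {"hand": 1,"dp": [0,0,0.2],"twist": 0},
    {"hand": 1,"dp": [0,0,0.3],"twist": 0},
    {"hand": 1,"dp": [0,0,0.4],"twist": 0},
    {"hand": 1,"dp": [0,0,0.4],"twist": 0},
  ],
)

```text
time: 11.17
tool_pos: [0.5658, 0.1669, 0.1333]
tcp_rot: [-3.142, -0.0, 0.053]
ft_force: [-2.4, -0.7, 11.2]
grip_width: 0.0007
```

It bottomed at 11 N with the tip at 49 mm, about 7 mm down. Next I'll lift off and locate the fin.

>>> servo_tool(
  targets=[
    {"hand": 1,"dp": [0,0,-2],"twist": 0},
    {"hand": 1,"dp": [0,0,-5],"twist": 0},
    {"hand": 0.1,"dp": [0,0,-8],"twist": 0},
    {"hand": 0.1,"dp": [-3,0,-9.5],"twist": 0},
    {"hand": 0.1,"dp": [-3,0,-9.5],"twist": 0},
    {"hand": 0.1,"dp": [-3,0,-9.5],"twist": 0},
    {"hand": 0.1,"dp": [-3,0,-9.5],"twist": 0},
  ],
)

```text
time: 11.75
tool_pos: [0.5357, 0.1652, 0.2269]
tcp_rot: [3.141, 0.001, 0.053]
ft_force: [-0.2, 0.2, -0.9]
grip_width: 0.0293
```

Run:
```python
from h import *
o=arm.get_obs()
im=arm.capture('wrist'); cv2.imwrite('pics/w6.png',im)
t=arm.capture('top');cv2.imwrite('pics/t6.png',t)
cv2.imwrite('pics/w6z.png',cv2.resize(im[130:330,150:500],None,fx=2.2,fy=3,interpolation=cv2.INTER_CUBIC))
plan((.565,.1667,.22),.052,o)
c=np.array([.5500,.166]);a=.052
X=np.array([np.cos(a),np.sin(a)]);Y=np.array([-X[1],X[0]])
for y in(.085,0,-.085):
  for x,z in((.015,.056),(.015,.049),(.045,.080)): print(x,y,z,proj('wrist',[*(c+x*X+y*Y),z],o).round(1))
```

```text
dp cm [2.94, 0.01, 0.69] twist 0.0009 pose [0.5357 0.1652 0.2269] [3.1414e+00 9.0000e-04 5.2900e-02] F [-0.22  0.24 -0.94] w 0.0293 t 11.75
0.015 0.085 0.056 [[195.1 203.2]]
0.015 0.085 0.049 [[198.4 201.6]]
0.045 0.085 0.08 [[177.7 158.6]]
0.015 0 0.056 [[323.  203.5]]
0.015 0 0.049 [[323.  201.9]]
0.045 0 0.08 [[323.1 158.9]]
0.015 -0.085 0.056 [[450.8 203.8]]
0.015 -0.085 0.049 [[447.5 202.2]]
0.045 -0.085 0.08 [[468.5 159.3]]
```

View pics/w6.png

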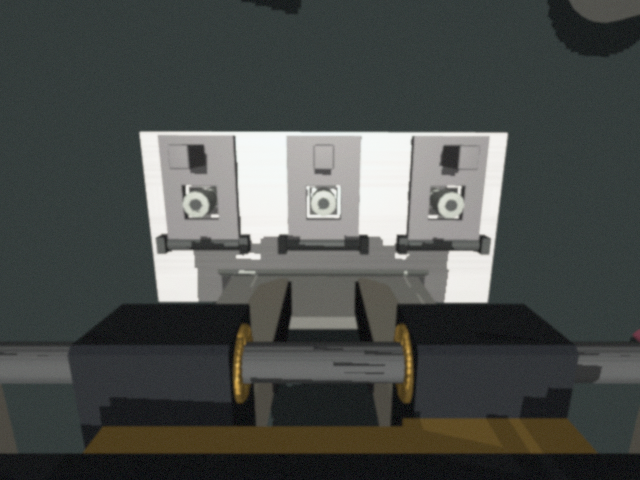

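View pics/w6z.png

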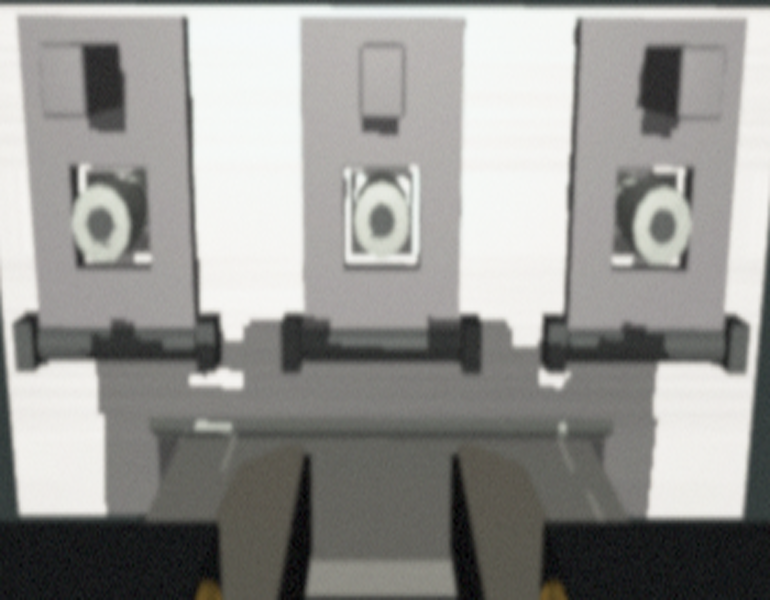

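The view shows bolt b at (323,203), centred and smaller in its window, so sunk. Fin b's top is at (323.6,157), and all caps are shut. That puts the fin at rail x ≈ +46 mm, world (0.596, 0.168). I'll move there and descend around it.

>>> servo_tool(
  targets=[
    {"hand": 0.1,"dp": [3,0,0],"twist": 0},
    {"hand": 0.1,"dp": [6,0,0],"twist": 0},
    {"hand": 0.1,"dp": [6,0,2],"twist": 0},
    {"hand": 0.1,"dp": [6,0,4],"twist": 0},
    {"hand": 0.1,"dp": [6,0,4],"twist": 0},
    {"hand": 0.1,"dp": [6,0,4],"twist": 0},
  ],
)

```text
time: 12.35
tool_pos: [0.5953, 0.1682, 0.1862]
tcp_rot: [3.141, 0.003, 0.053]
ft_force: [0.3, -0.3, 0.3]
grip_width: 0.0422
```

Run:
```python
from h import *
o=arm.get_obs()
plan((.5960,.1684,.135),.052,o)
cv2.imwrite('pics/w7.png',arm.capture('wrist'))
cv2.imwrite('pics/s7.png',cv2.resize(arm.capture('scene')[140:260,280:440],None,fx=4,fy=4,interpolation=cv2.INTER_CUBIC))
```

```text
dp cm [0.08, -0.02, 5.12] twist 0.0006 pose [0.5953 0.1682 0.1862] [3.1411 0.0032 0.0526] F [ 0.28 -0.3   0.3 ] w 0.0422 t 12.35
```

View pics/s7.png

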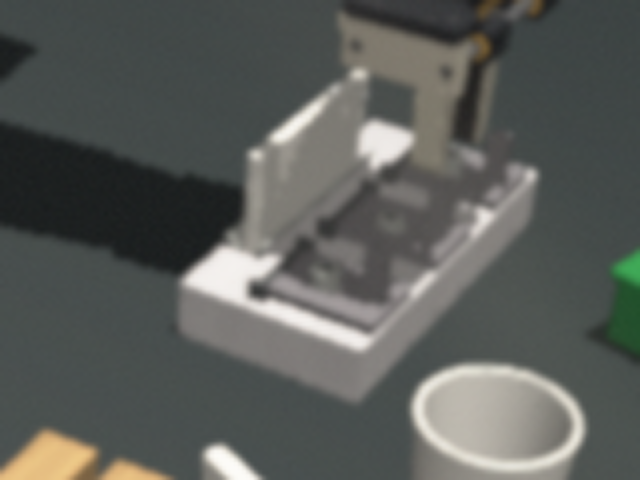

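View pics/w7.png

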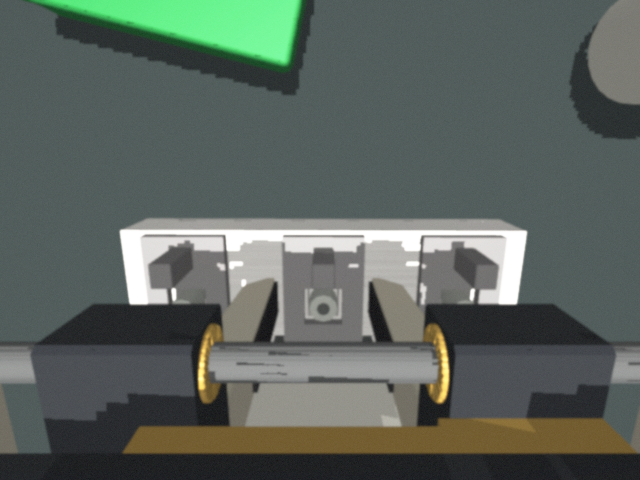

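Fin b sits between the fingers at column 323. I'll descend and close gently.

>>> servo_tool(
  targets=[
    {"hand": 0.3,"dp": [0.1,0,2],"twist": 0},
    {"hand": 0.3,"dp": [0.1,0,3.5],"twist": 0},
    {"hand": 0.3,"dp": [0.1,0,4.6],"twist": 0},
    {"hand": 0.3,"dp": [0.1,0,5.1],"twist": 0},
    {"hand": 1,"dp": [0.1,0,5.1],"twist": 0},
    {"hand": 1,"dp": [0.1,0,5.1],"twist": 0},
    {"hand": 1,"dp": [0.1,0,5.1],"twist": 0},
    {"hand": 1,"dp": [0.1,0,5.1],"twist": 0},
    {"hand": 1,"dp": [0.1,0,5.1],"twist": 0},
    {"hand": 1,"dp": [0.1,0,5.1],"twist": 0},
    {"hand": 1,"dp": [0.1,0,5.1],"twist": 0},
    {"hand": 1,"dp": [0.1,0,5.1],"twist": 0},
  ],
  force=14,
)

```text
time: 13.45
tool_pos: [0.5971, 0.1683, 0.1375]
tcp_rot: [3.141, -0.001, 0.053]
ft_force: [-1.2, -4.7, 6.0]
grip_width: 0.0122
```

Run:
```python
from h import *
plan((.5960,.1684,.135),.052)
```

```text
dp cm [-0.11, -0.02, 0.25] twist 0.0007 pose [0.5971 0.1683 0.1375] [ 3.1414e+00 -1.4000e-03  5.2700e-02] F [-1.15 -4.67  6.05] w 0.0122 t 13.45
```

>>> servo_tool(
  targets=[
    {"hand": 1,"dp": [0,0,-0.25],"twist": 0},
    {"hand": 1,"dp": [-0.3,0,-0.8],"twist": 0},
    {"hand": 1,"dp": [-0.7,0,-1.3],"twist": 0},
    {"hand": 1,"dp": [-1.1,0,-1.75],"twist": 0},
    {"hand": 1,"dp": [-1.55,0,-2.15],"twist": 0},
    {"hand": 1,"dp": [-1.55,0,-2.15],"twist": 0},
  ],
)

```text
time: 13.95
tool_pos: [0.5804, 0.1674, 0.1591]
tcp_rot: [3.141, -0.0, 0.053]
ft_force: [-0.4, -5.5, -0.7]
grip_width: 0.012
```

Run:
```python
from h import *
plan((.5960,.1684,.135),.052)
cv2.imwrite('pics/s8.png',cv2.resize(arm.capture('scene')[140:260,280:440],None,fx=4,fy=4,interpolation=cv2.INTER_CUBIC))
```

```text
dp cm [1.56, -0.01, 2.41] twist 0.0011 pose [0.5804 0.1674 0.1591] [ 3.1411e+00 -2.0000e-04  5.3100e-02] F [-0.44 -5.48 -0.73] w 0.012 t 13.95
```

View pics/s8.png

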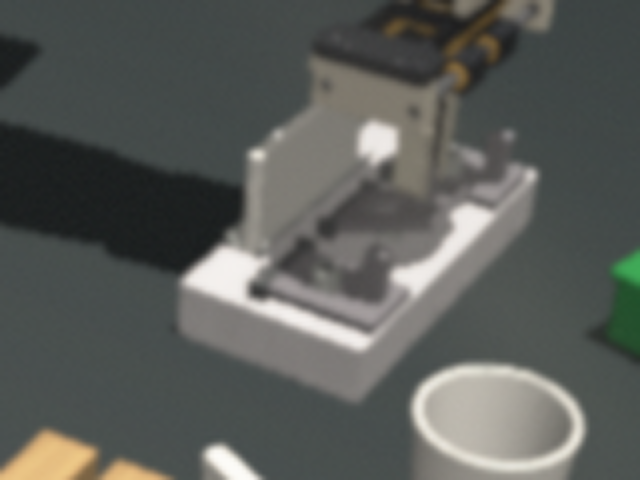

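Cap b is lifting with the fin in the fingers and its neighbours are still shut. I'll continue the arc.

>>> servo_tool(
  targets=[
    {"hand": 1,"dp": [-0.5,0,-0.38],"twist": 0},
    {"hand": 1,"dp": [-1.0,0,-0.72],"twist": 0},
    {"hand": 1,"dp": [-1.55,0,-1.02],"twist": 0},
    {"hand": 1,"dp": [-2.1,0,-1.26],"twist": 0},
    {"hand": 1,"dp": [-2.7,0,-1.45],"twist": 0},
    {"hand": 1,"dp": [-3.3,0,-1.6],"twist": 0},
    {"hand": 1,"dp": [-3.9,0,-1.7],"twist": 0},
    {"hand": 1,"dp": [-3.9,0,-1.7],"twist": 0},
    {"hand": 1,"dp": [-3.9,0,-1.7],"twist": 0},
    {"hand": 1,"dp": [-3.9,0,-1.7],"twist": 0},
  ],
)

```text
time: 14.83
tool_pos: [0.5419, 0.1655, 0.176]
tcp_rot: [3.141, -0.0, 0.053]
ft_force: [-0.7, -6.0, 2.2]
grip_width: 0.0119
```

Run:
```python
from h import *
plan((.5960,.1684,.135),.052)
cv2.imwrite('pics/w9.png',arm.capture('wrist'))
cv2.imwrite('pics/s9.png',cv2.resize(arm.capture('scene')[140:260,280:440],None,fx=4,fy=4,interpolation=cv2.INTER_CUBIC))
```

```text
dp cm [5.42, -0.0, 4.1] twist 0.001 pose [0.5419 0.1655 0.176 ] [ 3.1414e+00 -5.0000e-04  5.3000e-02] F [-0.69 -5.99  2.16] w 0.0119 t 14.83
```

View pics/s9.png

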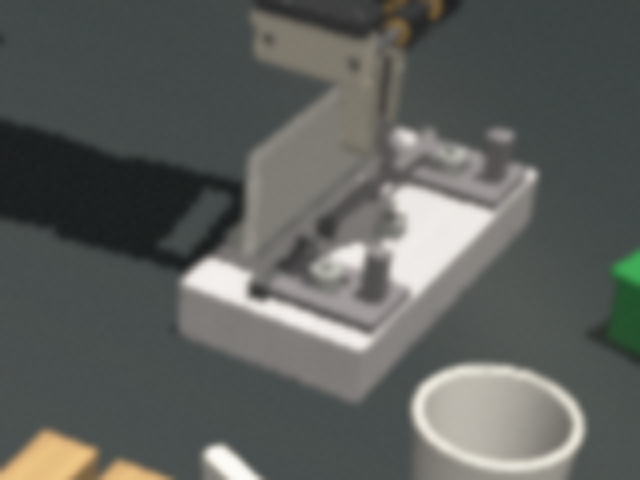

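View pics/w9.png

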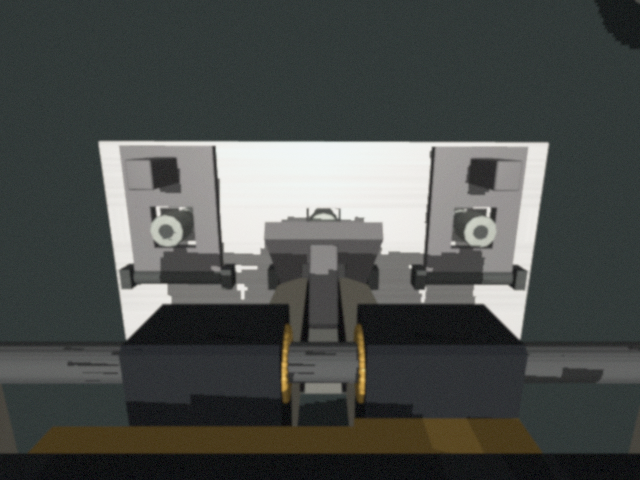

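Run:
```python
from h import *
o=arm.get_obs(); c,E=cam('wrist',o)
Z=c['fx']*.05/118
q=np.array([(324-c['cx'])/c['fx']*Z,-(222-c['cy'])/c['fy']*Z,-Z,1]); p=(E@q)[:3]
X=np.array([np.cos(.052),np.sin(.052)]); h=np.array([.55,.166])-.016*X
dx=(p[:2]-h)@X; dz=p[2]-.042; print('edge',p,dx,dz,np.degrees(np.arctan2(dz,dx)))
g=o['tool_pos']; gx=(g[:2]-h)@X; gz=g[2]-.065-.038
print('grip angle opened deg',np.degrees(np.arctan2(gz,gx))-29.1, np.hypot(gx,gz))
cv2.imwrite('pics/t9.png',cv2.resize(arm.capture('top')[230:320,115:260],None,fx=5,fy=5,interpolation=cv2.INTER_CUBIC))
```

```text
edge [0.57808959 0.16706885 0.09886036] 0.0441071730011216 0.05686036092237979 52.19889524441219
grip angle opened deg 54.720306512385584 0.07343838438361314
```

View pics/t9.png

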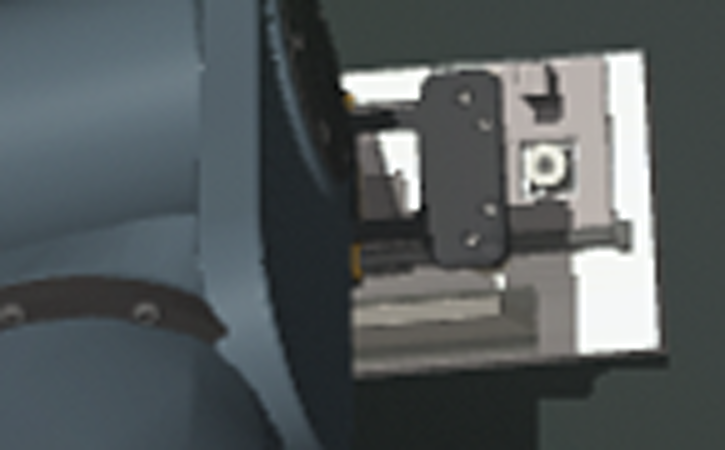

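The cap is open about 52–55° by two estimates. The panel stands in the slot, and caps a and c are shut. Handing in.

Run:
```python
from plant import arm
print(arm.close_job())
```

```text
the job is handed in; nothing more can be done
None
```

The panel is home in the slot and released, bolt b is the loose one, and I handed the job in at about 15 s with its cap held open. The hand-in gave no verdict.

- **Panel:** I took it from the stand and pressed it onto the slot floor. It bottomed at about 33 N within 1 mm of the expected height, then I let go. Pictures taken afterwards show it upright, and nothing has touched it since.
- **Loose bolt:** I tapped b first. It gave way at about 2 N or less and bottomed about 7 mm down at 11 N. I did not tap a or c because b was plainly the loose one.
- **Cap:** I gripped cap b's fin (12 mm wide, as expected) and swung it up. It stands about 52° open by the camera and 55° by the arm's position, against the 45° you asked for. Caps a and c are shut.

None of the final checks failed. Two readings were slightly off:
- The grip on the fin sat about 2 mm higher than planned.
- There is a steady sideways force of about 6 N at the wrist while holding the cap.

The top camera could not see cap b at the end because the arm was in the way. I did not measure the beaker, jar or food box again, but the arm stayed well clear of them.

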